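# Seat a wet painting panel with the cam-stopped slide of a panel jig

### The job

First push the steel lever of the cam plate round until the cam's low point faces the wooden slide, leaving the slide back until that is done. Then push the slide forward so that its jaw drives the painted panel fully home, flush against the far fence, and leave everything there. The paint is wet: do not touch the panel with the robot or let it leave the jig bed, and do not disturb the jars, the steel bowl or the brush.

Things in the scene. Friction and masses are not known exactly. Their poses are not given: they have to be found in the camera images.
- jig: Plywood panel jig fixed to the bench; x = forward (the slide's push direction, away from the robot, turned up to 0.3 rad), y left. Origin on the bench under it; bed x -115..105, y -165..135 mm, top at z 16 mm. A wooden fence 18 mm high stands on it along y, near face at x = 80, y -40..130 mm. Cam on the right part, panel on the left.
- panel: Loose wooden panel, blue painting on top, 100 (x) x 140 (y) x 10 mm, 0.1-0.2 kg, flat on the bed between slide and fence; origin at the centre of its underside, axes as the jig's when square. Starts 15-27 mm short of the fence, up to 0.06 rad crooked. Home: x = 30 mm in the jig frame (far edge at the fence).
- cam (a joint): Angle (rad) of the cam plate, an eccentric aluminium disc 60 mm across, top 32 mm above the bench, centre 18 mm off its vertical pivot. 0 = low point faces the slide (disc centre forward of the pivot). Counter-clockwise from above is positive. Starts at 1.2-2.4, blocking the slide: turn it clockwise to 0; a stop at -0.15 still counts as low. Stays where left; about 3 N at the pin turns it.
- cam_pivot (a point): On the cam's vertical pivot axis, at height 40 mm above the bench; in the jig frame x = -6.5, y = -90 mm.
- cam_pin (a point): Top centre of the upright steel pin, 14 mm thick, at the end of the cam's flat steel lever, 80 mm from the pivot axis. Pin top 86 mm, lever top 39 mm above the bench. From the pivot the pin lies at (cam - 2.094) rad from jig +x: at the low point the lever points back and right, over a thin dark line in the bed. Push the pin on its counter-clockwise side.
- slide (a joint): Forward travel (m) of the wooden slide along jig +x; starts at 0-0.006. A crossbar 25 mm (x), y -92..110 mm, just above the bed, top 37.5 mm above the bench, with an upright push board in its middle. Front face (jaw and follower) at jig x = -60 mm + travel. The panel meets the fence at 0.040; a cam not low stops it 9-30 mm short. Stays where left; about 3 N moves it.
- push_face (a point): Centre line of the rear (robot-side) face of the slide's upright push board, 60 mm above the bench. The board is 90 mm wide (jig y), 10 mm thick and its top is 78 mm above the bench. Push here along jig +x. In the jig frame x = -85 mm + travel, y = 0.
- jar_tall: Bystander: closed paint jar 54 mm in diameter, 85 mm high; origin at the centre of its underside.
- jar_short: Bystander: closed paint jar 64 mm in diameter, 65 mm high; origin at the centre of its underside.
- pot: Bystander: small steel mixing bowl, 84 mm across the rim, 55 mm high, beyond the jig; origin at the centre of its underside.
- brush: Bystander: paint brush 180 mm long lying beyond the jig.
There are look-alikes about, which are no part of the job. Of the things like the panel, leave any that is green, red or white; of the rest the smaller one is meant.

How it is judged:
By the outcome, as a careful person would: the job done as asked, in the order asked, and still so for the second after the job is handed in, with the robot touching nothing.
It also fails if it takes over 54 s, if anything falls off the work surface, if the arm or the gripper's body presses on something with over 40 N, if the wrist force passes 120 N, or if a joint passes its speed limit or range.

### The arm

A 6-joint arm with a two-finger parallel gripper is mounted at the origin on the work surface. World frame = base frame: x ahead of the robot, y to its left, z up, the work surface at z = 0. Lengths are in mm, angles in rad, forces in N, time in s.
With the tool pointing down it reaches from about 325 to 875 mm from the base axis. Payload 4.4 kg.
Tool frame: the origin (TCP) lies on the centre line of the jaws, within the pads' length; the fingertips stand 25 mm ahead of it and the grasp point (between the pads) lies 6 mm ahead of it; z points along the fingers, y is the line along which they close (so a half turn about z gives the same grasp; the last joint's range is limited). The gripper opens to 85 mm and grips with 20 to 120 N. Pads are 22 mm wide; open, the fingers measure 114 mm over their backs; the gripper's body (76 mm by 85 mm) begins 54 mm behind the grasp point. The pads swing forward as they close: fully open they stand 13 mm farther back than shut.
Start: joints at [1.188, 0.207, 1.542, -0, 1.393, -0.15], TCP at [132.104, 559.621, 256.282] pointing down, gripper open.
Joint ranges: [-2.73, 2.73], [-0.86, 2.22], [0.23, 2.46], [-1.11, 4.25], [0.08, 2.63], [-2.82, 2.82]. Speed limits (rad/s): [2.79, 2.79, 3.14, 3.14, 3.14, 3.14].

### API

Orientations are given as a 3x3 rotation matrix whose columns are the frame's x, y, z axes.
In Python, from workcell import sensors, eyes, ticket gives the robot as it stands.
- The arm moves only by the shell command python3 -m jog 'ROWS'. ROWS is JSON, a list of rows, each a list of 3 entries, a list of its own where there are three numbers: the finger opening in m, from 0 to 0.0854, then the shift along the tool's x, y, z in m, then the turn about the tool's z in degrees. In form: [[gripper, [dx, dy, dz], turn], ...]. A call has 1 to 12 rows; each row is the pose to reach, as a shift and turn from the pose commanded when the call began, along the tool's axes at that moment; what a row does not reach only later rows make up. A row lasts 1/12 s, in which the tool goes at most 41.7 mm and 7.16 degrees, less where a joint would pass 70% of its speed; a pose out of reach is approached as far as the arm can. A call with a gripper value outside its range is refused whole. The fingers move at their own pace and stop on an object; the grip force is fixed at half the most. Time passes only in rows, so rows that repeat a pose let the fingers close. It gives the time, the measured TCP pose, the force, the opening and the grip force at its end, in the units of the state.
- sensors.get_state(): the state, without advancing time (a new reading comes with each control period).
- eyes.get_image(name): name is "scene" or "top"; returns the picture (400x640x3 uint8, red, green, blue); there is no depth.
- eyes.camera_info(name): a dict with "camera_matrix" (3x3 intrinsics, pixels), "camera_from_world" (4x4, takes a point from world to camera coordinates). Camera axes: x right, y down, z forward; pixel columns grow to the right and rows downward; lengths in mm; the calibration is good to about 2 mm. A picture is of the moment at which its call begins. camera_info takes no time and is no camera call.
- ticket.hand_in(): hands the job in; it is judged then, once.
Trained networks look in the newest picture that a camera, given by its name, has taken for a name from the list of things; names that differ only in an ending like _2 or _b are one class to them, and where a whole thing is asked for, a point or a joint stands for the part that bears it (a point fixed in the world has none). Each returns a list of dicts, best first, with "score" (0 to 1); they miss things now and then, are a little off and sometimes report something else, mostly with a low value. They report only what shows in the picture. A call takes as long as a camera call. They do not tell look-alikes from the thing itself.
- eyes.trace(target, camera): "region" (400x640 bool, what is visible of it) and "uv" ([column, row] in pixels, amid what is visible of it).
The state is a dict: "t": time; "joint_pos": joint angles; "qvel": joint speeds; "effort": joint torques, N m; "ee_pos": TCP position; "tcp_rot": TCP orientation; "contact_force": force on the tool from outside, world axes, zero at the start; "wrist_torque": the same for the moment, N m; "finger_gap": finger opening in mm; "gripper_force": force on a finger pad.
Only numpy, scipy, OpenCV 4.12 (cv2) and the standard library are available. Lean on these libraries where they do the work, as an engineer would, in place of code of your own. Each camera call takes 0.05 s, during which the arm holds its last target. There are 200 camera calls.

## Working session

There is one attempt and no reset: what is moved stays moved. The work goes in short steps, Python scripts to look and compute and a shell command to move; the robot and the scene stay as the last step left them, time stands still between calls to the robot, and variables do not carry over. Pictures are saved under pics/ and viewed, at most 10 in all, crops included, and the job is handed in when it is done.

```bash
mkdir -p pics; ls
python3 - <<'E'
from workcell import sensors, eyes
import cv2,numpy as np
s=sensors.get_state();print(s['t'],s['ee_pos'],np.round(s['tcp_rot'],3).tolist(),s['finger_gap'])
for c in('top','scene'):
    im=eyes.get_image(c);cv2.imwrite(f'pics/{c}0.png',im[...,::-1])
    i=eyes.camera_info(c);print(c,np.round(i['camera_matrix'],1).tolist(),np.round(i['camera_from_world'],3).tolist())
    for n in('panel','cam_pin','cam','slide','push_face','jig','jar_tall','jar_short','pot','brush'):
        print(n,[(round(d['score'],2),np.round(d['uv']).tolist(),int(d['region'].sum())) for d in eyes.trace(n,c)])
E
```

```text
pics
0.0 [131.83725928 558.96038917 255.11798852] [[-0.973, 0.23, -0.001], [0.23, 0.973, -0.002], [0.0, -0.002, -1.0]] 85.36313806330611
top [[499.4, 0.0, 322.0], [0.0, 499.4, 202.0], [0.0, 0.0, 1.0]] [[-0.025, -1.0, 0.006, 65.125], [-0.996, 0.024, -0.08, 531.178], [0.08, -0.008, -0.997, 1535.413], [0.0, 0.0, 0.0, 1.0]]
panel [(0.93, [304.0, 184.0], 1463), (0.79, [237.0, 290.0], 2619), (0.78, [415.0, 202.0], 1448), (0.71, [428.0, 302.0], 2589), (0.66, [209.0, 142.0], 1428)]
cam_pin [(0.83, [344.0, 196.0], 420)]
cam [(0.8, [344.0, 194.0], 393)]
slide [(0.96, [311.0, 208.0], 545)]
push_face [(0.56, [309.0, 208.0], 583)]
jig [(0.72, [329.0, 198.0], 5433)]
jar_tall [(0.87, [248.0, 186.0], 295)]
jar_short [(0.92, [262.0, 154.0], 357)]
pot [(0.65, [355.0, 132.0], 559)]
brush [(0.59, [292.0, 137.0], 625), (0.54, [261.0, 152.0], 348)]
scene [[365.7, 0.0, 321.6], [0.0, 365.7, 204.5], [0.0, 0.0, 1.0]] [[0.614, 0.789, 0.003, -359.86], [0.415, -0.32, -0.852, -114.539], [-0.671, 0.524, -0.524, 1326.992], [0.0, 0.0, 0.0, 1.0]]
panel [(0.96, [464.0, 224.0], 1191), (0.93, [164.0, 228.0], 2029), (0.66, [227.0, 282.0], 2138), (0.64, [340.0, 176.0], 951), (0.63, [355.0, 235.0], 1320)]
cam_pin [(0.84, [313.0, 242.0], 414)]
cam [(0.88, [313.0, 244.0], 433), (0.18, [355.0, 235.0], 1269)]
slide [(0.76, [324.0, 219.0], 1099)]
push_face [(0.7, [327.0, 216.0], 1034)]
jig [(0.67, [320.0, 248.0], 5266)]
jar_tall [(0.56, [397.0, 209.0], 588)]
jar_short [(0.73, [418.0, 231.0], 694)]
pot [(0.72, [346.0, 287.0], 1141), (0.52, [398.0, 209.0], 558)]
brush [(0.91, [408.0, 267.0], 756)]
```

Run:
```python
import cv2
a=cv2.imread('pics/top0.png')[115:265,230:430];cv2.imwrite('pics/c1.png',cv2.resize(a,None,fx=4,fy=4,interpolation=cv2.INTER_CUBIC))
```

```text
(no output)
```

View pics/c1.png

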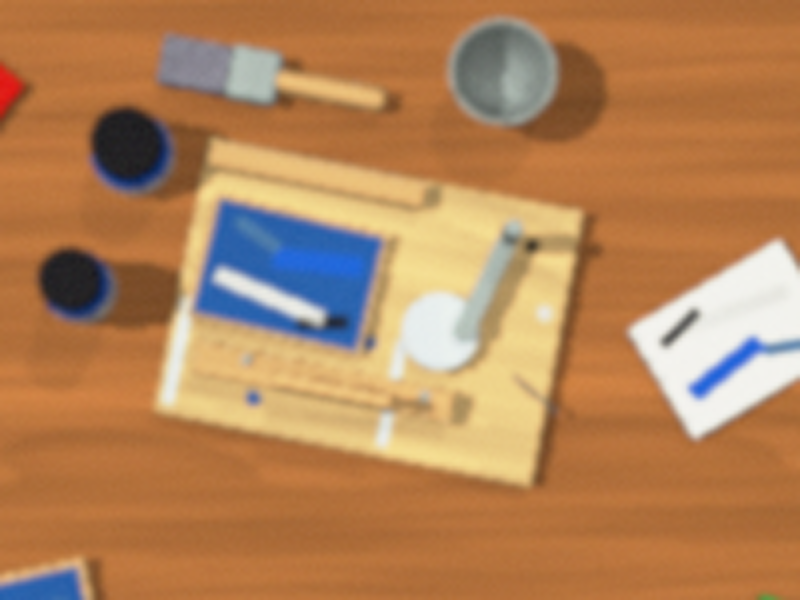

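View pics/scene0.png

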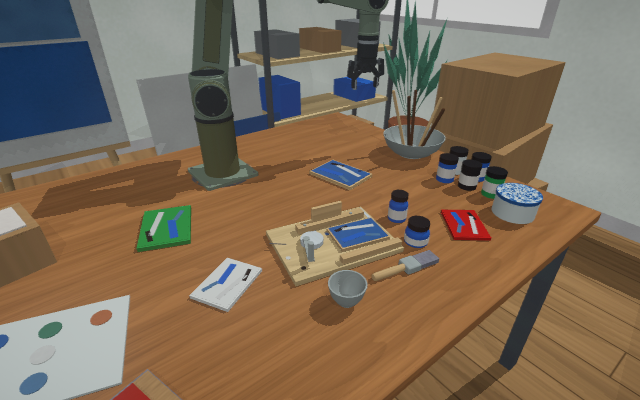

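The top crop shows the jig, with its bed corners at crop (155,408), (535,487) and (585,212). The pin is at crop (513,228) and the cam disc at (442,332). There are five panel candidates in the top image:
- (304,184): blue, in the jig, 1463 px
- (237,290): blue, larger
- (415,202): white
- (428,302): green
- (209,142): red

The one meant is (304,184), because it is the smaller blue one, and the crop confirms that.

```bash
cat > h.py <<'E'
import numpy as np,cv2
from scipy.optimize import least_squares
from workcell import sensors,eyes
def proj(c,P):
    i=eyes.camera_info(c);T=np.array(i['camera_from_world']);q=np.atleast_2d(P)@T[:3,:3].T+T[:3,3]
    p=q@np.array(i['camera_matrix']).T;return p[:,:2]/p[:,2:]
def jw(J,P):
    x,y,a=J;P=np.atleast_2d(np.array(P,float));c,s=np.cos(a),np.sin(a)
    return np.c_[x+c*P[:,0]-s*P[:,1],y+s*P[:,0]+c*P[:,1],P[:,2]]
def ray(c,uv,z):
    i=eyes.camera_info(c);T=np.array(i['camera_from_world']);K=np.array(i['camera_matrix'])
    d=T[:3,:3].T@np.linalg.solve(K,[*uv,1]);o=-T[:3,:3].T@T[:3,3];return o+d*(z-o[2])/d[2]
E
python3 - <<'E'
from h import *
cr=lambda u,v:np.array([u/4+230,v/4+115])-.375
U=np.array([cr(155,408),cr(535,487),cr(585,212),cr(513,228),cr(442,332)])
def pts(p):
    J,a=p[:3],p[3];b=a-2.094
    return jw(J,[[-115,135,16],[-115,-165,16],[105,-165,16],[-6.5+80*np.cos(b),-90+80*np.sin(b),86],[-6.5+18*np.cos(a),-90+18*np.sin(a),32]])
f=lambda p:(proj('top',pts(p))-U).ravel()
r=least_squares(f,[560,40,0,2]);p=r.x
print(p,np.round(r.fun,2));J=p[:3]
np.save('J.npy',p)
print('pin',pts(p)[3],'panel jig guess')
im=cv2.imread('pics/scene0.png')
g=lambda P,col:[cv2.circle(im,tuple(int(round(v*1)) for v in q),1,col,-1) for q in proj('scene',P)]
g(pts(p),(0,0,255))
g(jw(J,[[-85,0,60],[-85,45,78],[-85,-45,78],[80,-40,34],[80,130,34]]),(255,0,255))
cv2.imwrite('pics/c2.png',cv2.resize(im[170:320,240:440],None,fx=4,fy=4,interpolation=cv2.INTER_CUBIC))
print(np.round(jw(J,[[-85,0,60],[-6.5,-90,40]]),1))
E
```

```text
[ 5.71867949e+02  6.34648146e+01 -2.25147604e-01  1.86898352e+00] [-0.04  0.46 -0.68 -0.06  0.29  0.03  0.17 -0.38  0.26 -0.04]
pin [617.46953717 -57.62162588  86.        ] panel jig guess
[[489.   82.4  60. ]
 [545.4 -22.8  40. ]]
```

View pics/c2.png

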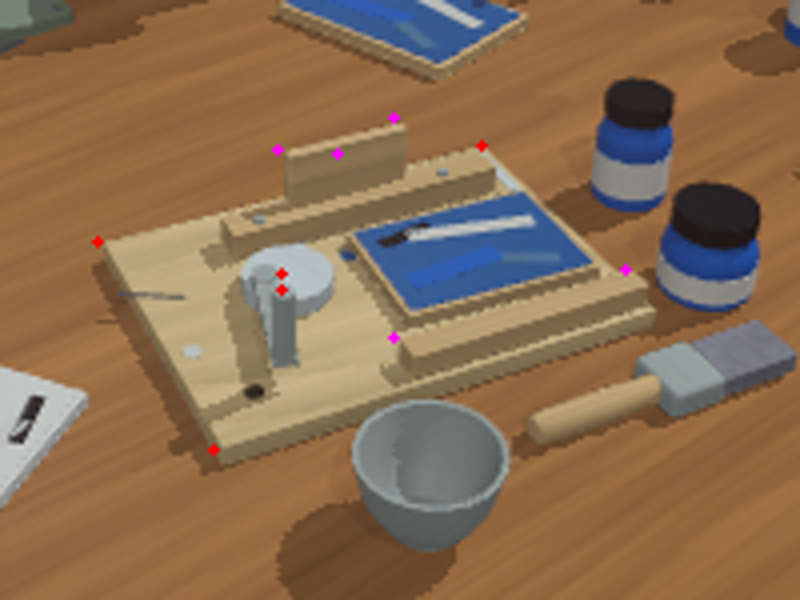

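The projected model fits the scene view to within 1–2 px. The jig is at about (572, 63) mm with yaw -0.225, and the cam angle is about 1.87. I'll move over to the counter-clockwise side of the pin, with the fingers closed.

```bash
cat >> h.py <<'E'
def go(x,y,z,hd,s=None):
    """tool-axis shift (m) and turn (deg) to TCP x,y,z with tool +x at world heading hd (deg)"""
    s=s or sensors.get_state();R=np.array(s['tcp_rot']);d=R.T@(np.array([x,y,z])-s['ee_pos'])/1000
    h=np.degrees(np.arctan2(R[1,0],R[0,0]));t=-((hd-h+180)%360-180)
    return np.round(d,4).tolist(),round(t,1)
def pinpose(cam,off,z,dr=0):
    p=np.load('J.npy');c=jw(p[:3],[-6.5,-90,0])[0];b=cam-2.094+p[2]
    er=np.array([np.cos(b),np.sin(b)]);et=np.array([-er[1],er[0]])
    q=c[:2]+(80+dr)*er+off*et;return q[0],q[1],z,np.degrees(b)+90
E
python3 - <<'E'
from h import *
P=pinpose(1.87,30,160);print(P,go(*P))
for n in('jar_tall','jar_short','pot'):
    d=eyes.trace(n,'top')[0];print(n,ray('top',d['uv'],50))
E
```

```text
(np.float64(630.5308178226674), np.float64(-30.52386465996244), 160, np.float64(64.26573791696225)) ([-0.6207, -0.4598, 0.0963], np.float64(102.5))
jar_tall [586.17020968 277.43327568  50.        ]
jar_short [684.36939871 235.24999083  50.        ]
pot [745.20595694 -55.20438835  50.        ]
```

```bash
python3 -m jog '[[0.0,[-0.62,-0.46,0.04],102],[0.0,[-0.62,-0.46,0.04],102],[0.0,[-0.62,-0.46,0.04],102],[0.0,[-0.62,-0.46,0.04],102],[0.0,[-0.62,-0.46,0.04],102],[0.0,[-0.62,-0.46,0.04],102],[0.0,[-0.62,-0.46,0.04],102],[0.0,[-0.62,-0.46,0.04],102],[0.0,[-0.62,-0.46,0.04],102],[0.0,[-0.62,-0.46,0.04],102],[0.0,[-0.62,-0.46,0.04],102],[0.0,[-0.62,-0.46,0.04],102]]'
python3 - <<'E'
from h import *
print(go(*pinpose(1.87,30,140)))
E
```

```text
t: 2.25
ee_pos: [455.1, 176.1, 230.7]
tcp_rot: [[0.167, 0.986, 0.001], [0.986, -0.167, 0.0], [0.0, 0.001, -1.0]]
contact_force: [-0.0, 0.7, -1.0]
finger_gap: -0.3
gripper_force: 0.0
([-0.1746, 0.2073, 0.0908], np.float64(16.1))
```

```bash
python3 -m jog '[[0.0,[-0.175,0.207,0.09],16],[0.0,[-0.175,0.207,0.09],16],[0.0,[-0.175,0.207,0.09],16],[0.0,[-0.175,0.207,0.09],16],[0.0,[-0.175,0.207,0.09],16],[0.0,[-0.175,0.207,0.09],16],[0.0,[-0.175,0.207,0.09],16],[0.0,[-0.175,0.207,0.09],16],[0.0,[-0.175,0.207,0.09],16],[0.0,[-0.175,0.207,0.09],16]]'
python3 - <<'E'
from h import *
print(go(*pinpose(1.87,30,77)))
im=eyes.get_image('scene')
cv2.imwrite('pics/c3.png',cv2.resize(im[120:320,240:440,::-1],None,fx=3,fy=3,interpolation=cv2.INTER_CUBIC))
E
```

```text
t: 3.08
ee_pos: [629.9, -27.8, 140.1]
tcp_rot: [[0.427, 0.904, -0.001], [0.904, -0.427, 0.001], [0.0, -0.001, -1.0]]
contact_force: [-0.5, 0.3, 0.5]
finger_gap: -0.1
gripper_force: 0.0
([-0.0022, 0.0018, 0.0631], np.float64(0.5))
```

View pics/c3.png

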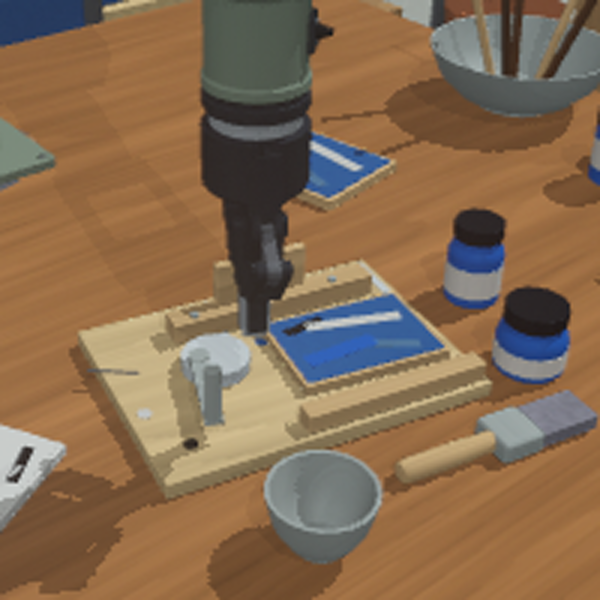

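The closed finger is at crop (255,330), above and on the counter-clockwise side of the pin at (212,370), and clear of it. I'll lower it now.

```bash
python3 -m jog '[[0.0,[0,0.001,0.03],0],[0.0,[0,0.001,0.063],0],[0.0,[0,0.001,0.063],0],[0.0,[0,0.001,0.063],0]]'
python3 - <<'E'
from h import *
s=sensors.get_state()
for c in np.arange(1.87,-0.2,-0.12): print(round(c,2),*go(*pinpose(c,18,77),s))
E
```

```text
t: 3.47
ee_pos: [628.8, -26.7, 76.1]
tcp_rot: [[0.425, 0.905, -0.005], [0.905, -0.425, 0.001], [-0.001, -0.005, -1.0]]
contact_force: [-0.9, -0.1, -0.1]
finger_gap: 0.2
gripper_force: 0.0
1.87 [-0.0147, 0.0031, -0.0009] 0.6
1.75 [-0.0244, 0.0046, -0.0009] 7.5
1.63 [-0.0343, 0.0049, -0.0009] 14.4
1.51 [-0.0441, 0.004, -0.0009] 21.2
1.39 [-0.0537, 0.0019, -0.0009] 28.1
1.27 [-0.063, -0.0012, -0.0008] 35.0
1.15 [-0.0718, -0.0055, -0.0008] 41.9
1.03 [-0.0801, -0.0108, -0.0008] 48.7
0.91 [-0.0877, -0.0171, -0.0007] 55.6
0.79 [-0.0945, -0.0242, -0.0007] 62.5
0.67 [-0.1004, -0.0321, -0.0006] 69.4
0.55 [-0.1053, -0.0406, -0.0006] 76.2
0.43 [-0.1091, -0.0496, -0.0005] 83.1
0.31 [-0.1119, -0.0591, -0.0005] 90.0
0.19 [-0.1134, -0.0688, -0.0004] 96.9
0.07 [-0.1138, -0.0786, -0.0004] 103.7
-0.05 [-0.1131, -0.0884, -0.0003] 110.6
-0.17 [-0.1111, -0.0981, -0.0003] 117.5
```

```bash
python3 -m jog '[[0.0,[-0.008,0.003,0],0.5],[0.0,[-0.0147,0.003,0],3],[0.0,[-0.0195,0.004,0],4],[0.0,[-0.0244,0.0045,0],7.5],[0.0,[-0.0295,0.0048,0],11],[0.0,[-0.0343,0.0048,0],14.4],[0.0,[-0.039,0.0045,0],17.8],[0.0,[-0.0441,0.004,0],21.2],[0.0,[-0.049,0.003,0],24.6],[0.0,[-0.0537,0.0019,0],28],[0.0,[-0.063,-0.0012,0],35],[0.0,[-0.0718,-0.0055,0],42]]'
python3 - <<'E'
from h import *
s=sensors.get_state()
for c in np.arange(1.15,-0.2,-0.12): print(round(c,2),*go(*pinpose(c,18,77),s))
im=eyes.get_image('scene')
cv2.imwrite('pics/c4.png',cv2.resize(im[120:320,240:440,::-1],None,fx=3,fy=3,interpolation=cv2.INTER_CUBIC))
E
```

```text
t: 4.47
ee_pos: [598.1, -91.0, 80.4]
tcp_rot: [[0.924, 0.382, 0.007], [0.382, -0.924, 0.0], [0.006, 0.002, -1.0]]
contact_force: [2.5, 3.9, 0.5]
finger_gap: 0.1
gripper_force: 1.8
1.15 [-0.0039, -0.0033, 0.0034] -0.6
1.03 [-0.0136, -0.0016, 0.0034] 6.3
0.91 [-0.0234, -0.0011, 0.0033] 13.2
0.79 [-0.0332, -0.0018, 0.0032] 20.1
0.67 [-0.0429, -0.0036, 0.0032] 26.9
0.55 [-0.0522, -0.0066, 0.0031] 33.8
0.43 [-0.0612, -0.0107, 0.003] 40.7
0.31 [-0.0696, -0.0158, 0.003] 47.6
0.19 [-0.0773, -0.0219, 0.0029] 54.4
0.07 [-0.0842, -0.0289, 0.0028] 61.3
-0.05 [-0.0903, -0.0367, 0.0028] 68.2
-0.17 [-0.0953, -0.0451, 0.0027] 75.1
```

View pics/c4.png

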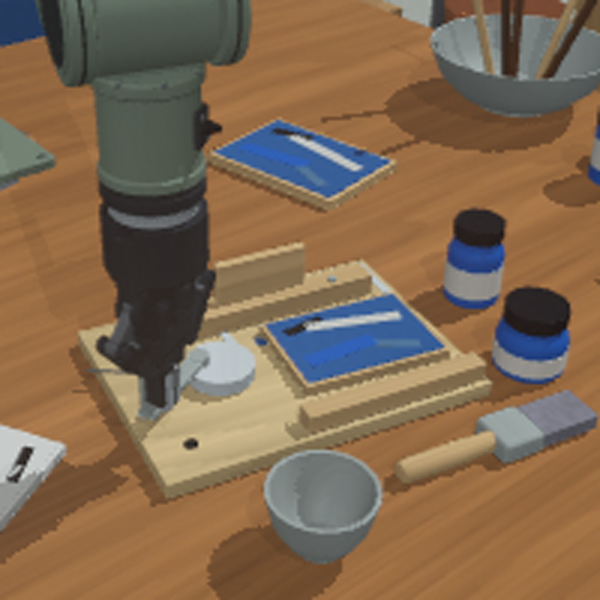

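The pin is being carried round at about 4.6 N and the lever now points right, with the finger at crop (158,395). I'll keep going.

```bash
python3 -m jog '[[0.0,[-0.0136,-0.0016,0.001],6],[0.0,[-0.0234,-0.0011,0.002],13],[0.0,[-0.0332,-0.0018,0.003],20],[0.0,[-0.0429,-0.0036,0.003],27],[0.0,[-0.0522,-0.0066,0.003],34],[0.0,[-0.0612,-0.0107,0.003],40.7],[0.0,[-0.0696,-0.0158,0.003],47.5],[0.0,[-0.0773,-0.0219,0.003],54.4],[0.0,[-0.081,-0.0255,0.003],58],[0.0,[-0.0842,-0.0289,0.003],61],[0.0,[-0.0842,-0.0289,0.003],61]]'
python3 - <<'E'
from h import *
s=sensors.get_state()
for c in (.07,0,-.05,-.1,-.15): print(round(c,2),*go(*pinpose(c,18,77),s))
im=eyes.get_image('top');cv2.imwrite('pics/c5.png',cv2.resize(im[115:265,230:430,::-1],None,fx=4,fy=4,interpolation=cv2.INTER_CUBIC))
E
```

```text
t: 5.43
ee_pos: [509.2, -98.4, 77.4]
tcp_rot: [[0.786, -0.618, 0.007], [-0.618, -0.786, -0.003], [0.007, -0.001, -1.0]]
contact_force: [2.4, -0.8, 1.2]
finger_gap: -0.2
gripper_force: 1.1
0.07 [-0.0012, -0.0016, 0.0004] 0.7
0 [-0.0068, -0.0006, 0.0003] 4.7
-0.05 [-0.0109, -0.0002, 0.0003] 7.6
-0.1 [-0.015, 0.0001, 0.0003] 10.5
-0.15 [-0.0191, 0.0001, 0.0002] 13.3
```

View pics/c5.png

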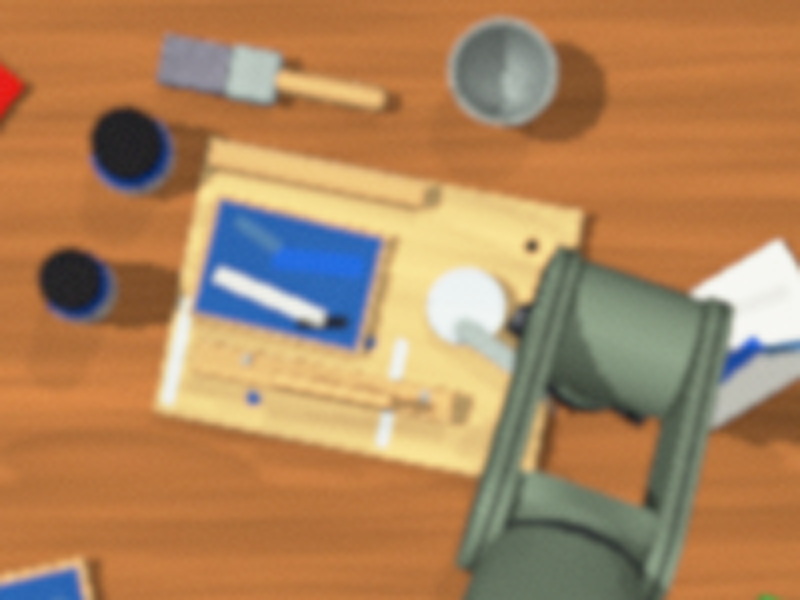

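The disc is at crop (467,303) and has come round nearly to low. A small extra push to about -0.08 should finish it.

```bash
python3 -m jog '[[0.0,[-0.004,-0.0005,0],3],[0.0,[-0.007,-0.0005,0],4.7],[0.0,[-0.010,0,0],7],[0.0,[-0.0135,0,0],9.5],[0.0,[-0.0135,0,0],9.5]]'; python3 -c "
from h import *
s=sensors.get_state()
for c in (-.05,-.1,-.15): print(c,*go(*pinpose(c,18,77),s))"
```

```text
t: 5.9
ee_pos: [497.4, -89.6, 75.7]
tcp_rot: [[0.674, -0.739, 0.003], [-0.739, -0.674, -0.002], [0.003, -0.001, -1.0]]
contact_force: [1.1, -1.9, 1.6]
finger_gap: -0.1
gripper_force: 1.3
-0.05 [0.0036, -0.0011, -0.0012] -1.9
-0.1 [-0.0004, -0.0002, -0.0013] 1.0
-0.15 [-0.0044, 0.0005, -0.0013] 3.9
```

```bash
python3 -m jog '[[0.0,[0.012,0,0],0],[0.0,[0.03,0,0],0],[0.0,[0.03,0,0],0],[0.0,[0.03,0,-0.04],0],[0.0,[0.03,0,-0.08],0],[0.0,[0.03,0,-0.08],0]]'; python3 -c "
from h import *
J=np.load('J.npy')[:3];q=jw(J,[-130,0,140])[0];print(q,np.degrees(J[2]),go(*q,np.degrees(J[2])))"
```

```text
t: 6.4
ee_pos: [521.4, -112.7, 161.7]
tcp_rot: [[0.674, -0.739, 0.012], [-0.739, -0.674, -0.004], [0.011, -0.006, -1.0]]
contact_force: [1.7, -0.6, 1.6]
finger_gap: 0.0
gripper_force: 0.0
[445.14899761  92.48734617 140.        ] -12.900007472107314 ([-0.2032, -0.0818, 0.0199], np.float64(-34.7))
```

```bash
python3 -m jog '[[0.0,[-0.203,-0.082,0.02],-34.7],[0.0,[-0.203,-0.082,0.02],-34.7],[0.0,[-0.203,-0.082,0.02],-34.7],[0.0,[-0.203,-0.082,0.02],-34.7],[0.0,[-0.203,-0.082,0.02],-34.7],[0.0,[-0.203,-0.082,0.02],-34.7],[0.0,[-0.203,-0.082,0.02],-34.7],[0.0,[-0.203,-0.082,0.02],-34.7]]'
python3 - <<'E'
from h import *
J=np.load('J.npy')[:3]
for x in(-130,-96,-56): print(x,go(*jw(J,[x,0,72])[0],np.degrees(J[2])))
for c in('scene','top'):
    im=eyes.get_image(c)
    cv2.imwrite(f'pics/{c}6.png',im[...,::-1])
a=cv2.imread('pics/scene6.png')[140:320,240:440];b=cv2.imread('pics/top6.png')[130:250,240:400]
o=np.zeros((600,800,3),np.uint8);o[:360,:400]=cv2.resize(a,(400,360));o[:300,400:]=cv2.resize(b,(400,300));cv2.imwrite('pics/c6.png',o[:360])
E
```

```text
t: 7.07
ee_pos: [440.4, 94.9, 134.2]
tcp_rot: [[0.975, -0.223, -0.0], [-0.223, -0.975, -0.0], [-0.0, 0.001, -1.0]]
contact_force: [0.9, -0.5, 0.1]
finger_gap: 0.1
gripper_force: 0.0
-130 ([0.0052, 0.0012, 0.0622], np.float64(-0.0))
-96 ([0.0392, 0.0012, 0.0622], np.float64(-0.0))
-56 ([0.0792, 0.0012, 0.0622], np.float64(-0.0))
```

View pics/c6.png

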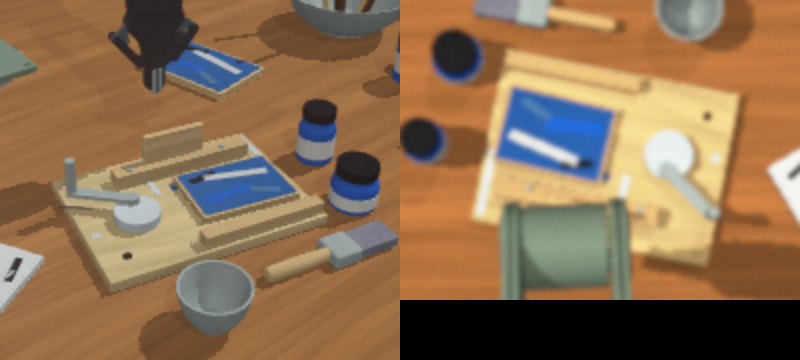

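The lever points back and right over the line, with the pin at left (70,162) and the disc at right (670,155). The slide hasn't moved and the finger is behind the board. I'll check the cam angle numerically and lower the finger.

```bash
python3 - <<'E'
from h import *
p=np.load('J.npy');J=p[:3]
def inj(w):
    c,s=np.cos(J[2]),np.sin(J[2]);d=w[:2]-J[:2];return np.array([c*d[0]+s*d[1],-s*d[0]+c*d[1]])
o=np.array([-6.5,-90])
d=inj(ray('top',[348,192],32))-o;print('disc',d,np.arctan2(d[1],d[0]))
d=inj(ray('top',[364.8,214.8],86))-o;print('pin',d,np.arctan2(d[1],d[0])+2.094)
for a in(0.1,0,-.1):
    b=a-2.094;print(a,proj('scene',jw(J,[-6.5+80*np.cos(b),-90+80*np.sin(b),86]))[0])
print('seen scene pin',240+70/2,140+160/2)
E
python3 -m jog '[[0.0,[0.005,0.001,0.03],0],[0.0,[0.005,0.001,0.062],0],[0.0,[0.005,0.001,0.062],0],[0.0,[0.015,0.001,0.062],0],[0.0,[0.022,0.001,0.062],0],[0.0,[0.028,0.001,0.062],0],[0.0,[0.033,0.001,0.062],0],[0.0,[0.038,0.001,0.062],0],[0.0,[0.043,0.001,0.062],0]]'
```

```text
disc [16.49147937 -2.53121545] -0.15229773409384936
pin [-46.48484359 -62.95622033] -0.11281114365389389
0.1 [271.96205471 223.2390987 ]
0 [272.45270843 221.41628173]
-0.1 [273.25077492 219.63689162]
seen scene pin 275.0 220.0
t: 7.92
ee_pos: [483.4, 83.8, 73.5]
tcp_rot: [[0.974, -0.225, 0.002], [-0.225, -0.974, 0.0], [0.002, -0.0, -1.0]]
contact_force: [-1.8, 0.6, 1.9]
finger_gap: -0.3
gripper_force: 1.5
```

The cam is low at about -0.1, and the finger is just touching the board. Now I'll push forward.

```bash
python3 -m jog '[[0.0,[0.004,0,0],0],[0.0,[0.008,0,0],0],[0.0,[0.012,0,0],0],[0.0,[0.016,0,0],0],[0.0,[0.020,0,0],0],[0.0,[0.023,0,0],0],[0.0,[0.026,0,0],0],[0.0,[0.028,0,0],0],[0.0,[0.03,0,0],0],[0.0,[0.03,0,0],0]]'; python3 -c "
from h import *
J=np.load('J.npy')[:3];print(go(*jw(J,[-56,0,72])[0],np.degrees(J[2])))"
```

```text
t: 8.75
ee_pos: [511.9, 77.1, 72.3]
tcp_rot: [[0.974, -0.225, 0.001], [-0.225, -0.974, 0.0], [0.001, -0.0, -1.0]]
contact_force: [-1.9, 2.0, 0.0]
finger_gap: -0.2
gripper_force: 1.2
([0.0055, -0.0001, 0.0003], np.float64(-0.1))
```

```bash
python3 -m jog '[[0.0,[0.0015,0,0],0],[0.0,[0.003,0,0],0],[0.0,[0.0045,0,0],0],[0.0,[0.006,0,0],0],[0.0,[0.007,0,0],0],[0.0,[0.007,0,0],0]]'
```

```text
t: 9.25
ee_pos: [517.2, 75.8, 72.2]
tcp_rot: [[0.974, -0.225, -0.003], [-0.225, -0.974, 0.001], [-0.003, 0.0, -1.0]]
contact_force: [-6.3, 3.2, 3.8]
finger_gap: -0.2
gripper_force: 3.4
```

```bash
python3 -m jog '[[0.0,[0.001,0,0],0],[0.0,[0.002,0,0],0],[0.0,[0.003,0,0],0],[0.0,[0.003,0,0],0]]'
```

```text
t: 9.58
ee_pos: [517.2, 75.8, 72.1]
tcp_rot: [[0.974, -0.225, -0.01], [-0.225, -0.974, 0.001], [-0.01, 0.001, -1.0]]
contact_force: [-13.9, 5.5, 10.8]
finger_gap: -0.2
gripper_force: 7.3
```

```bash
python3 -m jog '[[0.0,[0.001,0,0],0],[0.0,[0.002,0,0],0],[0.0,[0.002,0,0],0],[0.0,[-0.01,0,0],0],[0.0,[-0.035,0,0],0],[0.0,[-0.035,0,0],0],[0.0,[-0.035,0,-0.04],0],[0.0,[-0.1,0.0,-0.08],0],[0.0,[-0.12,0,-0.12],0],[0.0,[-0.12,0,-0.16],0],[0.0,[-0.12,0,-0.16],0],[0.0,[-0.12,0,-0.16],0]]'
python3 - <<'E'
from h import *
for c in('scene','top'): cv2.imwrite(f'pics/{c}7.png',eyes.get_image(c)[...,::-1])
a=cv2.imread('pics/scene7.png')[190:290,270:400];b=cv2.imread('pics/top7.png')[130:250,240:400]
o=np.zeros((600,800,3),np.uint8);o[:300,:390]=cv2.resize(a,(390,300),interpolation=2);o[:300,400:]=cv2.resize(b,(400,300),interpolation=2);cv2.imwrite('pics/c7.png',o[:300])
p=np.load('J.npy');J=p[:3]
for d in eyes.trace('panel','top')[:5]:
    u=ray('top',d['uv'],26)[:2]-J[:2];c,s=np.cos(J[2]),np.sin(J[2]);print(d['uv'],c*u[0]+s*u[1],-s*u[0]+c*u[1])
E
```

```text
t: 10.58
ee_pos: [408.6, 101.9, 239.9]
tcp_rot: [[0.974, -0.225, 0.017], [-0.225, -0.974, -0.001], [0.017, -0.003, -1.0]]
contact_force: [0.6, 0.2, 0.6]
finger_gap: 0.1
gripper_force: 0.0
[209.9, 141.5] 80.08463245981977 362.4468635047948
[305.4, 175.2] 35.74064246167106 47.81671110881312
[430.2, 300.8] -267.43796208211893 -404.88723516550243
[233.8, 289.2] -352.4656192739801 191.5199397516542
[417.4, 200.3] 28.386961081841186 -309.5299425535337
```

View pics/c7.png

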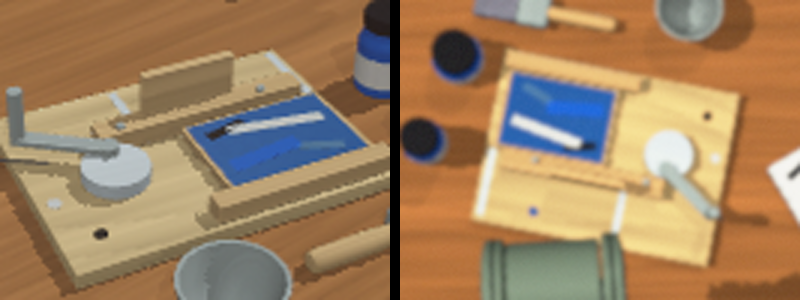

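The panel sits square against the fence with the jaw behind it, at right (557,120). The cam is low, the bystanders haven't moved, and the robot is clear of everything.

```bash
python3 -c "
from workcell import ticket;print(ticket.hand_in())"
```

```text
the job is handed in; nothing more can be done
None
```

I turned the cam to its low point, then pushed the slide forward until it stopped hard with the panel flush against the fence, and handed the job in at about 10.7 s with the robot clear and no verdict returned.

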